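# Rack two water samples and read one under the lens

## Robot

A 6-joint arm with a two-finger parallel gripper is mounted at the origin on the work surface. World frame = base frame: x ahead of the robot, y to its left, z up, the work surface at z = 0. Lengths are in m, angles in degrees, forces in N, time in s.
With the tool pointing down it reaches from about 0.3 to 0.75 m from the base axis. Payload 8.5 kg.
Tool frame: the origin (TCP) lies on the centre line of the jaws, within the pads' length; the fingertips stand 17 mm ahead of it and the grasp point (between the pads) lies 2 mm behind it (env.tcp_to_tips is the distance from the TCP to the fingertips, in m); z points along the fingers, y is the line along which they close (so a half turn about z gives the same grasp; the last joint's range is limited). The gripper opens to 85 mm and grips with 20 to 120 N. Pads are 22 mm wide; open, the fingers measure 114 mm over their backs; the gripper's body (76 mm by 85 mm) begins 54 mm behind the grasp point. The pads swing forward as they close: fully open they stand 13 mm farther back than shut.
Start: joints at [-12.336, 21.807, 74.336, -0, 83.858, -12.336], TCP at [0.55, 0, 0.248] pointing down, gripper open.
Joint ranges: [-178.18, 178.18], [-50.72, 133.34], [12.68, 142.11], [-81.47, 261.47], [9.98, 163.14], [-165.26, 165.26]. Speed limits (degrees/s): [136.94, 136.94, 180, 180, 180, 180].

## Interface

Orientations are given as a 3x3 rotation matrix whose columns are the frame's x, y, z axes.
In Python, from rig import env gives the robot as it stands. The module is installed in compiled form; this text tells all that it offers.
- The arm moves only by the shell command python3 -m pendant 'ROWS' [FORCE]. ROWS is JSON, a list of rows, each a list of 7 numbers: the opening, from 0 (shut) to 1 (fully open), then the shift along the tool's x, y, z in m, then the turn, a rotation vector about the tool's x, y, z in rad. A call has 1 to 5 rows; each row is the pose to reach, as a shift and turn from the pose commanded when the call began, along the tool's axes at that moment; what a row does not reach only later rows make up. A row lasts 1/8 s, in which the tool goes at most 62.5 mm and 10.7 degrees, less where a joint would pass 70% of its speed; a pose out of reach is approached as far as the arm can. A call with a gripper value outside its range is refused whole. The fingers move at their own pace and stop on an object; FORCE is the grip in N (left out, the last holds). Time passes only in rows, so rows that repeat a pose let the fingers close. It gives the time, the measured TCP pose, the force, the opening and the grip force at its end, in the units of the state.
- env.observe(): the state, without advancing time (a new reading comes with each control period).
- env.get_image(name): name is "scene" or "side" or "wrist"; returns a dict with "image" (384x512x3 uint8, blue, green, red), "fx", "fy", "cx", "cy" (pixels), "pose" (4x4, takes a point from camera to world coordinates). Camera axes: x right, y up, looking along -z (the intrinsics and any distortion apply to the point x, -y, -z); pixel columns grow to the right and rows downward; lengths in m; the calibration is good to about 2 mm. The wrist camera is an equidistant fisheye: a pixel r from the principal point sees the ray r / f radians off the axis. A picture is of the moment at which its call begins. There is no depth.
- env.close_job(): hands the job in; it is judged then, once.
Trained networks look in the newest picture that a camera, given by its name, has taken for a name from the list of things; names that differ only in an ending like _2 or _b are one class to them, and where a whole thing is asked for, a point or a joint stands for the part that bears it (a point fixed in the world has none). Each returns a list of dicts, best first, with "conf" (0 to 1); they miss things now and then, are a little off and sometimes report something else, mostly with a low value. They report only what shows in the picture. A call takes as long as a camera call.
- env.find_in(camera, thing): "bbox" ([centre column, centre row, width, height] in pixels, round what is visible of it).
- env.trace(camera, thing): "mask" (384x512 bool, what is visible of it) and "bbox" ([centre column, centre row, width, height] in pixels, round what is visible of it).
- env.tip_of(camera, thing): "centre" ([column, row] in pixels: a listed point, or the origin of a listed thing).
The state is a dict: "time_s": time; "q": joint angles; "qvel": joint speeds; "joint_efforts": joint torques, N m; "position": TCP position; "tool_rot": TCP orientation; "ft_force": force on the tool from outside, world axes, zero at the start; "wrist_torque": the same for the moment, N m; "grip_width": finger opening in m; "gripper_force": force on a finger pad.
Only numpy, scipy, OpenCV 4.12 (cv2) and the standard library are available. Lean on these libraries where they do the work, as an engineer would, in place of code of your own. Each camera call takes 0.05 s, during which the arm holds its last target. There are 200 camera calls.

## Task

Stand the short wide jar and the tall slim jar upright in the three-cell rack, one per cell, setting them down rather than dropping them. Then pick up the reading lens by its handle and hold it level and still, centred over the short jar's lid, with the lens at the height of the pointer on the rack's focus gauge, touching nothing but the gripper; finish while still holding it there. Leave the gauge pointer and the other equipment on the bench where they are.

Things in the scene. Friction and masses are not known exactly. Their poses are not given: they have to be found in the camera images.
- rack: Fixed blue open rack, 68 (x) x 196 (y) x 25 mm high, walls and 2 dividers 4 mm, floor 4 mm: three 60 x 60 mm cells, 21 mm deep, in a row along its y. Origin: centre of underside, on the bench. Yaw within 0.3 rad. A flat foot at its +y end carries the focus gauge: an upright steel rod, 8 mm diameter, at (x 75, y 150) mm in the rack's frame, top 174 mm above the bench.
- cell0 (a point): Centre of the floor of the cell at the rack's -y end, 5 mm above the bench.
- cell1 (a point): Centre of the floor of the middle cell, 4 mm above the bench.
- cell2 (a point): Centre of the floor of the cell at the rack's +y end (nearest the gauge), 4 mm above the bench.
- focus_mark (a point): Tip of the gauge's black pointer, a finger 6 x 34 x 4 mm that sticks out in the rack's -y direction from a black collar (20 mm diameter, 14 high) on the rod; point at its mid-thickness, at (x 75, y 108) mm in the rack's frame. Its height, 125 to 155 mm above the bench, is the focal height. Friction (about 5 N) holds the collar; it slides up or down if pushed.
- short_jar: Loose short wide closed jar, white body, blue cap, 46 mm diameter at the cap (44 below it), 60 mm high, about 90 g, cap 18 mm high with a pale paper disc on top. Origin: centre of its underside; z up along its axis. Stands upright on the bench.
- short_jar_top (a point): Centre of the top face of the short jar's cap, 60 mm above its underside.
- tall_jar: Loose tall slim closed jar of the same materials, 38 mm diameter at the cap (36 below it), 85 mm high, about 100 g, cap 18 mm high. Origin: centre of its underside; z up along its axis. Stands upright on the bench; the two jars' places may be swapped.
- lens: Loose reading lens lying flat, about 100 g: black-rimmed round glass, 72 mm outer diameter, rim 16 mm high, with a straight black handle along its own -x: a bar 18 mm wide (y), 20 mm high (z 0 to 20), x = -45 to -145 mm, on a short neck. Origin: centre of the rim's underside; z up, square to the glass. Centre of mass at about x = -60 mm, in the handle's front part.
- lens_center (a point): Centre of the glass, 8 mm above the lens's origin (mid-height of the rim).
- tip_box: Bystander: green box 85 x 125 mm with a white tray of yellow tips, about 66 mm high. Origin: centre of its underside. To be left alone.
- meter: Bystander: white handheld meter lying flat, 150 x 85 x 35 mm. Origin: centre of its underside. To be left alone.
- tube_block: Bystander: low blue block with dark holes, 70 x 100 x 30 mm. Origin: centre of its underside. To be left alone.

How it is judged:
By the outcome, as a careful person would: the job done as asked, in the order asked, and still so for the second after the job is handed in, while the arm keeps its last pose, push and grip.
It also fails if it takes over 64 s, if anything falls off the work surface, if the arm or the gripper's body presses on something with over 40 N, if the wrist force passes 120 N, or if a joint passes its speed limit or range.

## Working session

There is one attempt and no reset: what is moved stays moved. The work goes in short steps, Python scripts to look and compute and a shell command to move; the robot and the scene stay as the last step left them, time stands still between calls to the robot, and variables do not carry over. Pictures are saved under pics/ and viewed, at most 11 in all, crops included, and the job is handed in when it is done.

```bash
mkdir -p pics
cat > h.py <<'E'
import numpy as np, cv2
from rig import env
def ray(im,px):
    u=(px[0]-im['cx'])/im['fx']; v=(px[1]-im['cy'])/im['fy']
    P=np.array(im['pose'])
    d=np.array([u,-v,-1.]); d=P[:3,:3]@d
    return P[:3,3],d/np.linalg.norm(d)
def onz(im,px,z):
    o,d=ray(im,px); return o+d*(z-o[2])/d[2]
def tri(rs):
    A=np.zeros((3,3));b=np.zeros(3)
    for o,d in rs:
        M=np.eye(3)-np.outer(d,d);A+=M;b+=M@o
    p=np.linalg.solve(A,b)
    return p,[float(np.linalg.norm(np.cross(p-o,d)))*1000 for o,d in rs]
def proj(im,p):
    P=np.array(im['pose']); c=P[:3,:3].T@(np.array(p)-P[:3,3])
    return np.array([im['cx']+im['fx']*c[0]/-c[2], im['cy']-im['fy']*c[1]/-c[2]])
E
python3 - <<'E'
from h import *
np.set_printoptions(precision=4,suppress=True)
I={c:env.get_image(c) for c in('scene','side')}
for c in I: cv2.imwrite(f'pics/{c}0.png',I[c]['image']); print(c,I[c]['fx'],np.array(I[c]['pose'])[:3])
for t in['cell0','cell1','cell2','focus_mark','short_jar','short_jar_top','tall_jar','lens','lens_center','rack','tip_box','meter','tube_block']:
    rs=[]
    for c in I:
        r=env.tip_of(c,t)
        for k in r[:2]: print(t,c,round(k['conf'],2),np.round(k['centre'],1),onz(I[c],k['centre'],0.004))
        if r: rs.append(ray(I[c],r[0]['centre']))
    if len(rs)==2: print('   TRI',*tri(rs))
s=env.observe(); print(s['time_s'],s['position'],s['tool_rot'],s['grip_width'])
E
```

```text
scene 388.09624251418256 [[ 0.4907 -0.6508  0.5794  1.3322]
 [ 0.8713  0.3585 -0.3353 -0.3944]
 [ 0.0105  0.6693  0.7429  0.9975]]
side 418.5379375386449 [[ 0.8258  0.3125 -0.4695  0.0093]
 [-0.564   0.4633 -0.6836 -0.8698]
 [ 0.0039  0.8293  0.5588  0.8261]]
cell0 scene 0.85 [275.5 189.4] [0.5953 0.1011 0.004 ]
cell0 scene 0.82 [258.1 194.8] [0.5878 0.0368 0.004 ]
cell0 side 0.87 [262.6 232.9] [ 0.5933 -0.0279  0.004 ]
cell0 side 0.8 [249.4 226. ] [0.5782 0.0247 0.004 ]
   TRI [ 0.6147  0.0598 -0.0166] [48.91288363312121, 48.91288363312102]
cell1 scene 0.85 [275.5 189.4] [0.5953 0.1011 0.004 ]
cell1 scene 0.82 [258.1 194.8] [0.5878 0.0368 0.004 ]
cell1 side 0.87 [262.6 232.9] [ 0.5933 -0.0279  0.004 ]
cell1 side 0.8 [249.4 226. ] [0.5782 0.0247 0.004 ]
   TRI [ 0.6147  0.0598 -0.0166] [48.91288363312121, 48.91288363312102]
cell2 scene 0.85 [275.5 189.4] [0.5953 0.1011 0.004 ]
cell2 scene 0.82 [258.1 194.8] [0.5878 0.0368 0.004 ]
cell2 side 0.87 [262.6 232.9] [ 0.5933 -0.0279  0.004 ]
cell2 side 0.8 [249.4 226. ] [0.5782 0.0247 0.004 ]
   TRI [ 0.6147  0.0598 -0.0166] [48.91288363312
[... 1534 characters left out ...]
59, 3.462211356037427]
tip_box scene 0.61 [357.7 184. ] [0.712  0.3652 0.004 ]
tip_box scene 0.58 [278.1 137.3] [0.3671 0.2507 0.004 ]
tip_box side 0.9 [227.2 171.2] [0.6954 0.3634 0.004 ]
   TRI [ 0.7037  0.3758 -0.0067] [2.141001186895595, 2.141001186895657]
meter side 0.85 [350.1 269.9] [ 0.703  -0.3014  0.004 ]
tube_block scene 0.77 [255.6 252.1] [ 0.7819 -0.0811  0.004 ]
tube_block side 0.66 [320.9 222.2] [ 0.7811 -0.0881  0.004 ]
tube_block side 0.66 [169.2 188.8] [0.4568 0.3719 0.004 ]
   TRI [ 0.7827 -0.0832  0.0025] [2.7588928209825934, 2.7588928209826764]
1.4 [0.55   0.     0.2483] [[-0.      1.     -0.0001]
 [ 1.      0.      0.    ]
 [ 0.     -0.0001 -1.    ]] 0.08551406407045821
```

View pics/scene0.png

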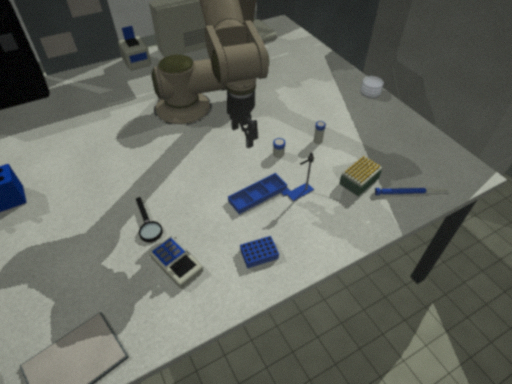

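View pics/side0.png

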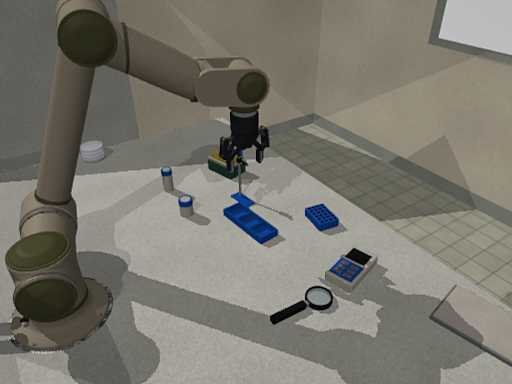

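Both views show the robot with the gripper over the rack. In scene, the rack is at (258,194), the short jar at (279,147), the tall jar at (320,131), the lens at (150,231) and the gauge at (308,170). I'll zoom in on the details and check the wrist view.

Run:
```python
from h import *
np.set_printoptions(precision=4,suppress=True)
I={c:env.get_image(c) for c in('scene','side','wrist')}
w=I['wrist']; print(w['fx'],w['cx'],w['cy'],np.array(w['pose']))
def crop(im,x,y,W,H,k): return cv2.resize(im[y:y+H,x:x+W],(W*k,H*k),interpolation=cv2.INTER_CUBIC)
a=crop(I['scene']['image'],225,125,100,100,4)[:300]; a=crop(I['scene']['image'],225,145,100,75,4); b=crop(I['side']['image'],210,150,100,100,4)[:400]
a=crop(I['scene']['image'],225,145,100,75,4); b=crop(I['side']['image'],205,155,100,75,4)
c=cv2.resize(w['image'],(400,300))
cv2.imwrite('pics/z1.png',np.vstack([np.hstack([a,b]),np.hstack([c,crop(I['scene']['image'],100,190,100,75,4)])]))
for c in('scene','side'):
  r=env.trace(c,'rack')
  m=r[0]['mask']; print(c,r[0]['conf'],m.sum()); np.save(f'm_{c}.npy',m)
for t in['rack','cell1','short_jar','tall_jar','lens','focus_mark','short_jar_top']:
  print(t,[(round(k['conf'],2),np.round(k['centre'],1)) for k in env.tip_of('wrist',t)[:3]])
```

```text
297.3186396354542 258.87450631352453 180.30379551417238 [[ 1.     -0.0006  0.      0.5508]
 [ 0.0005  0.966   0.2586  0.0658]
 [-0.0002 -0.2586  0.966   0.3725]
 [ 0.      0.      0.      1.    ]]
scene 0.83 1384
side 0.79 1448
rack [(0.72, array([281.1,  77.4])), (0.67, array([285.6, 126. ]))]
cell1 [(0.94, array([288.3, 124.5])), (0.94, array([283.2,  78.5])), (0.67, array([289.5, 175.4]))]
short_jar [(0.93, array([177.,   0.]))]
tall_jar []
lens []
focus_mark [(0.6, array([289.1, 175.8])), (0.49, array([385.9,   5.4]))]
short_jar_top []
```

View pics/z1.png

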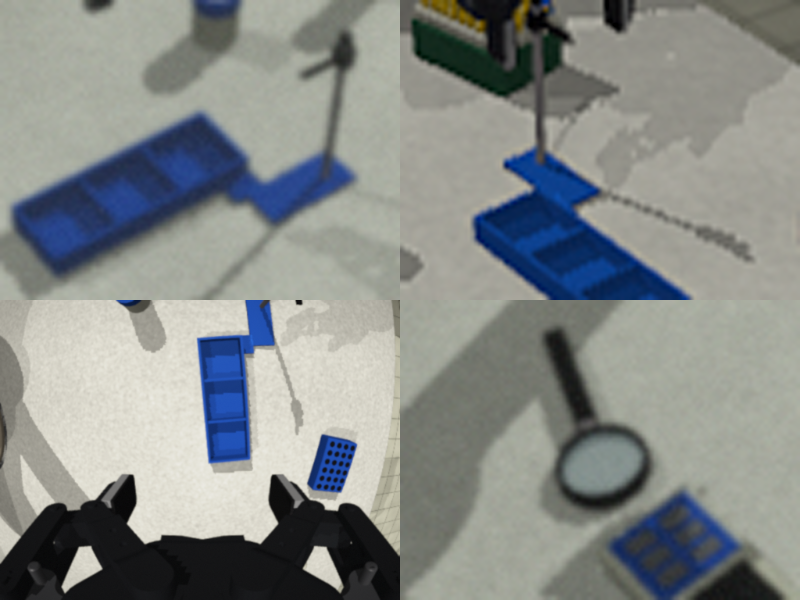

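The zoom shows three rack cells, the pointer tip at about (301,164) in scene and (247.5,165.5) in side, and the lens just next to the meter with its handle end at about (138,199) in scene. In the wrist view, the rack rim corners are at about (253,51), (307,47), (267,207) and (320,205). Next I'll fit the rack and lens.

```bash
cat >> h.py <<'E'
def wray(im,px):
    a=(px[0]-im['cx'])/im['fx']; b=(px[1]-im['cy'])/im['fy']; r=np.hypot(a,b)+1e-12
    d=np.array([a/r*np.sin(r),-b/r*np.sin(r),-np.cos(r)]); P=np.array(im['pose'])
    return P[:3,3],P[:3,:3]@d
def wonz(im,px,z):
    o,d=wray(im,px); return o+d*(z-o[2])/d[2]
E
python3 - <<'E'
from h import *
np.set_printoptions(precision=4,suppress=True)
w=env.get_image('wrist'); s=env.get_image('scene'); d=env.get_image('side')
for p in[(253.4,51),(307,47),(267.5,207),(320,205)]: print('corner',wonz(w,p,.025))
c=[wonz(w,p,.004) for p in[(288.3,124.5),(283.2,78.5),(289.5,175.4)]]; print('cells',*c)
hsv=cv2.cvtColor(w['image'],cv2.COLOR_BGR2HSV)
m=cv2.inRange(hsv,(105,120,60),(130,255,255)); n,l,st,ct=cv2.connectedComponentsWithStats(m)
print([(i,st[i]) for i in range(1,n) if st[i][4]>150])
i=l[124,288]; i=i if i else l[90,290]
mm=(l==i).astype(np.uint8); mm[:, 316:][:70]=0
cn=max(cv2.findContours(mm,0,2)[0],key=cv2.contourArea); print('quad',cv2.approxPolyDP(cv2.convexHull(cn),4,True).reshape(-1,2).tolist())
print('tip',tri([ray(s,(300.8,163.8)),ray(d,(247.5,165.5))]))
print('tipw',[wonz(w,(385.9,5.4),z) for z in(.125,.14,.155)])
for nm,im,ps in(('s',s,[(138.3,198.8)]),('d',d,[(273,320)])):
  for p in ps: print('handle',nm,onz(im,p,.015))
for c,im in(('scene',s),('side',d)):
  for t in('lens','meter','short_jar','tall_jar'):
    r=env.trace(c,t)
    if not r: print(t,c,'none'); continue
    mk=r[0]['mask']; ys,xs=np.nonzero(mk); print(t,c,round(r[0]['conf'],2),mk.sum(),xs.min(),xs.max(),ys.min(),ys.max())
    if t=='lens':
      P=np.array([onz(im,(x,y),.014)[:2] for x,y in zip(xs,ys)]); mu=P.mean(0); u=np.linalg.svd(P-mu,full_matrices=0)[2][0]; q=(P-mu)@u; print('  lens axis',u,np.degrees(np.arctan2(u[1],u[0])),'ends',mu+u*q.min(),mu+u*q.max())
E
```

```text
corner [0.5444 0.1266 0.025 ]
corner [0.6065 0.1328 0.025 ]
corner [ 0.5615 -0.0616  0.025 ]
corner [ 0.6277 -0.0594  0.025 ]
cells [0.5872 0.0388 0.004 ] [0.5804 0.0959 0.004 ] [ 0.59   -0.0263  0.004 ]
[(2, array([  253,     0,    98,   209, 10925], dtype=int32)), (3, array([ 394,  173,   63,   73, 2714], dtype=int32))]
quad [[315, 45], [319, 203], [268, 208], [253, 49]]
tip (array([0.6512, 0.1501, 0.1471]), [3.9087787901686926, 3.9087787901685633])
tipw [array([0.663 , 0.1597, 0.125 ]), array([0.6562, 0.154 , 0.14  ]), array([0.6494, 0.1483, 0.155 ])]
handle s [ 0.4201 -0.3232  0.015 ]
handle d [ 0.4162 -0.33    0.015 ]
lens scene 0.84 540 137 162 198 242
  lens axis [ 0.9983 -0.058 ] -3.3242509395029454 ends [ 0.414  -0.3218] [ 0.6043 -0.3329]
meter scene 0.83 1500 150 203 237 287
short_jar scene 0.48 249 272 286 138 157
tall_jar scene 0.54 1523 228 313 154 213
lens side 0.88 937 270 332 285 323
  lens axis [-0.9986  0.0536] 176.92936201444132 ends [ 0.5952 -0.3373] [ 0.409  -0.3273]
meter side 0.94 1469 325 377 244 291
short_jar side 0.57 300 178 193 194 216
tall_jar side 0.68 251 160 173 167 191
```

```bash
python3 -m pendant '[[1,0.06,-0.035,0.0,0,0,-0.05],[1,0.12,-0.07,0.02,0,0,-0.1],[1,0.19,-0.11,0.04,0,0,-0.1],[1,0.19,-0.11,0.04,0,0,-0.1],[1,0.19,-0.11,0.04,0,0,-0.1]]' 40
cat > w.py <<'E'
import sys
from h import *
np.set_printoptions(precision=4,suppress=True)
w=env.get_image('wrist'); s=env.observe()
print('t',s['time_s'],'tcp',s['position'],'gw',s['grip_width'],s['gripper_force'],s['ft_force']); print(s['tool_rot'])
if len(sys.argv)>1: cv2.imwrite(f'pics/{sys.argv[1]}.png',w['image'])
R=np.array(s['tool_rot'])
for a in sys.argv[2:]:
  t,z=a.split(':')
  for k in env.tip_of('wrist',t)[:2]:
    p=wonz(w,k['centre'],float(z)); print(t,round(k['conf'],2),np.round(k['centre'],1),p,'tool',R.T@(p-s['position']))
E
python3 w.py w2 short_jar_top:.06 short_jar:0 tall_jar:0
```

```text
time_s: 3.18
position: [0.4386, 0.1916, 0.208]
tool_rot: [[-0.103, 0.995, -0.001], [0.995, 0.103, -0.0], [0.0, -0.001, -1.0]]
ft_force: [0.6, 0.2, 0.4]
grip_width: 0.0856
gripper_force: 0.0
t 3.225 tcp [0.4397 0.1905 0.2084] gw 0.08514902966714649 0.0 [ 0.0072 -0.0554  0.7166]
[[-0.1018  0.9948  0.0001]
 [ 0.9948  0.1018 -0.0002]
 [-0.0002  0.0001 -1.    ]]
short_jar_top 0.86 [266.2 161.4] [0.4449 0.2034 0.06  ] tool [0.0123 0.0065 0.1484]
short_jar 0.86 [264.7 151.4] [0.4446 0.2029 0.    ] tool [0.0118 0.0061 0.2084]
short_jar 0.68 [470.7  46.3] [0.7017 0.3806 0.    ] tool [0.1625 0.28   0.2084]
tall_jar 0.64 [288.9   5.1] [0.4539 0.3735 0.    ] tool [0.1806 0.0327 0.2084]
```

View pics/w2.png

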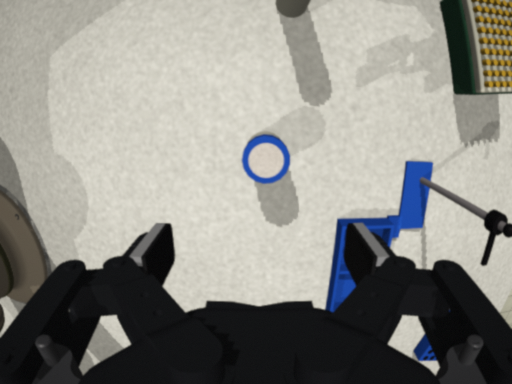

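The jar cap ring is centred at (266,159), matching the network, and the fingers are clear. I'll descend and grip.

```bash
python3 -m pendant '[[1,0.012,0.006,0.05,0,0,0],[1,0.012,0.006,0.1,0,0,0],[1,0.012,0.006,0.14,0,0,0],[1,0.012,0.006,0.161,0,0,0],[1,0.012,0.006,0.161,0,0,0]]' 40
python3 -m pendant '[[0.3,0,0,0,0,0,0],[0.3,0,0,0,0,0,0],[0.3,0,0,0,0,0,0],[0.3,0,0,0,0,0,0],[0.3,0,0,0,0,0,0]]' 40
python3 -m pendant '[[0.3,0,0,0,0,0,0],[0.3,0,0,0,0,0,0]]' 40
```

```text
time_s: 4.0
position: [0.4449, 0.2016, 0.0464]
tool_rot: [[-0.098, 0.995, -0.003], [0.995, 0.098, -0.001], [-0.0, -0.003, -1.0]]
ft_force: [0.3, -0.5, 0.4]
grip_width: 0.0854
gripper_force: 0.0
time_s: 4.62
position: [0.4453, 0.2025, 0.0484]
tool_rot: [[-0.1, 0.995, 0.002], [0.995, 0.1, 0.0], [-0.0, 0.002, -1.0]]
ft_force: [-1.3, -0.6, 4.9]
grip_width: 0.0449
gripper_force: 40.1
time_s: 4.88
position: [0.4453, 0.2025, 0.0484]
tool_rot: [[-0.1, 0.995, 0.002], [0.995, 0.1, 0.0], [-0.0, 0.002, -1.0]]
ft_force: [-0.8, -2.3, 6.1]
grip_width: 0.0449
gripper_force: 40.1
```

```bash
python3 -m pendant '[[0.3,0,0,-0.05,0,0,0],[0.3,-0.03,0.015,-0.09,0,0,0],[0.3,-0.08,0.04,-0.09,0,0,0],[0.3,-0.13,0.065,-0.09,0,0,0],[0.3,-0.18,0.09,-0.09,0,0,0]]'
python3 -m pendant '[[0.3,-0.05,0.025,0,0,0,0],[0.3,-0.064,0.032,0,0,0,0],[0.3,-0.064,0.032,0,0,0,0],[0.3,-0.064,0.032,0,0,0,0]]'
python3 w.py w3 cell0:.004 focus_mark:.147 short_jar_top:.15
```

```text
time_s: 5.5
position: [0.553, 0.0308, 0.1381]
tool_rot: [[-0.1, 0.995, 0.001], [0.995, 0.1, -0.0], [-0.0, 0.001, -1.0]]
ft_force: [0.8, 0.2, -1.7]
grip_width: 0.0448
gripper_force: 41.6
time_s: 6.0
position: [0.5897, -0.0267, 0.1375]
tool_rot: [[-0.101, 0.995, -0.001], [0.995, 0.101, 0.0], [0.0, -0.001, -1.0]]
ft_force: [-0.1, 0.4, -1.4]
grip_width: 0.0452
gripper_force: 41.6
t 6.05 tcp [ 0.5898 -0.0266  0.1376] gw 0.04460909567407445 41.60322725772858 [ 0.3243  0.3372 -0.5464]
[[-0.1014  0.9948 -0.0004]
 [ 0.9948  0.1014  0.0003]
 [ 0.0003 -0.0003 -1.    ]]
cell0 0.86 [260.4  40.5] [0.5795 0.0933 0.004 ] tool [0.1203 0.002  0.1336]
cell0 0.62 [256.8 179.6] [ 0.5889 -0.0293  0.004 ] tool [-0.0026 -0.0011  0.1336]
short_jar_top 0.6 [258.8 249.9] [ 0.59   -0.0212  0.15  ] tool [ 0.0053  0.0007 -0.0124]
```

View pics/w3.png

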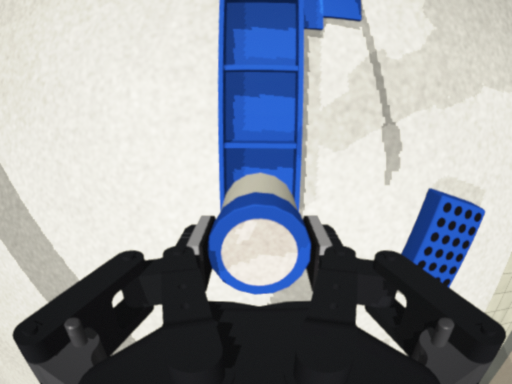

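The rack shows the jar hanging over the -y cell. The divider tops are at rows ~68 and ~146, with outer walls at columns ~221 and ~302. Now I'll compute the cell offset.

Run:
```python
from h import *
np.set_printoptions(precision=4,suppress=True)
w=env.get_image('wrist'); s=env.observe(); R=np.array(s['tool_rot'])
img=w['image'].astype(int)
for n,p in dict(divA=(262,68),divB=(261,146),L68=(220,68),R68=(303.5,68),L120=(221,120),R120=(302,120),L160=(220.5,160),R160=(301,160)).items():
  q=wonz(w,p,.025); print(n,q,'tool',(R.T@(q-s['position']))[:2])
print(img[120,212:230].tolist()); print(img[120,294:312].tolist()); print(img[138:154,262].tolist())
```

```text
divA [0.5839 0.0662 0.025 ] tool [0.0936 0.0031]
divB [0.5895 0.0039 0.025 ] tool [0.0311 0.0025]
L68 [0.551  0.0633 0.025 ] tool [ 0.094  -0.0299]
R68 [0.6164 0.0701 0.025 ] tool [0.0942 0.0359]
L120 [0.5557 0.0218 0.025 ] tool [ 0.0522 -0.0294]
R120 [0.6199 0.0284 0.025 ] tool [0.0524 0.0351]
L160 [ 0.5579 -0.0108  0.025 ] tool [ 0.0197 -0.0305]
R160 [ 0.6232 -0.0041  0.025 ] tool [0.0197 0.0351]
[[232, 240, 241], [232, 239, 240], [232, 239, 240], [232, 239, 240], [230, 232, 232], [223, 186, 172], [216, 127, 86], [213, 104, 47], [212, 100, 42], [198, 92, 39], [144, 64, 27], [93, 42, 17], [88, 39, 17], [114, 52, 23], [129, 58, 26], [132, 60, 26], [132, 59, 26], [133, 60, 27]]
[[157, 69, 30], [124, 54, 22], [138, 61, 26], [180, 82, 34], [207, 97, 42], [213, 101, 42], [211, 103, 47], [202, 116, 75], [179, 142, 128], [158, 159, 158], [152, 163, 165], [153, 163, 165], [152, 162, 165], [163, 174, 176], [193, 205, 208], [206, 218, 220], [208, 220, 222], [210, 221, 223]]
[[191, 87, 37], [185, 83, 34], [165, 73, 30], [158, 69, 28], [177, 79, 33], [205, 95, 40], [212, 100, 41], [213, 101, 43], [208, 98, 41], [192, 89, 38], [166, 76, 33], [155, 70, 30], [154, 69, 29], [154, 69, 30], [154, 69, 30], [155, 70, 31]]
```

```bash
python3 -m pendant '[[0.3,-0.001,0.0027,0.03,0,0,0],[0.3,-0.001,0.0027,0.06,0,0,0],[0.3,-0.001,0.0027,0.076,0,0,0],[0.3,-0.001,0.0027,0.082,0,0,0],[0.3,-0.001,0.0027,0.082,0,0,0]]'
python3 -m pendant '[[0.3,0,0,0.001,0,0,0],[0.3,0,0,0.001,0,0,0]]'
python3 -m pendant '[[0.3,0,0,0.001,0,0,0],[0.3,0,0,0.001,0,0,0]]'
```

```text
time_s: 6.88
position: [0.5935, -0.0287, 0.0558]
tool_rot: [[-0.1, 0.995, 0.001], [0.995, 0.1, -0.0], [-0.0, 0.001, -1.0]]
ft_force: [-0.8, 0.7, -1.0]
grip_width: 0.0451
gripper_force: 41.6
time_s: 7.12
position: [0.5935, -0.0288, 0.0549]
tool_rot: [[-0.1, 0.995, 0.001], [0.995, 0.1, -0.0], [-0.0, 0.001, -1.0]]
ft_force: [-1.0, -1.0, -1.3]
grip_width: 0.0448
gripper_force: 41.6
time_s: 7.38
position: [0.5933, -0.0288, 0.0534]
tool_rot: [[-0.1, 0.995, 0.0], [0.995, 0.1, 0.0], [0.0, 0.0, -1.0]]
ft_force: [0.6, -0.4, -0.7]
grip_width: 0.0445
gripper_force: 41.6
```

```bash
python3 -m pendant '[[0.3,0,0,0.0008,0,0,0],[0.3,0,0,0.0008,0,0,0]]'
python3 -m pendant '[[0.3,0,0,0.0008,0,0,0],[0.3,0,0,0.0008,0,0,0]]'
```

```text
time_s: 7.62
position: [0.5933, -0.0288, 0.0526]
tool_rot: [[-0.1, 0.995, 0.0], [0.995, 0.1, -0.0], [-0.0, 0.0, -1.0]]
ft_force: [-0.0, 1.1, -0.7]
grip_width: 0.0447
gripper_force: 41.8
time_s: 7.88
position: [0.5933, -0.0288, 0.0525]
tool_rot: [[-0.1, 0.995, 0.0], [0.995, 0.1, -0.0], [-0.0, 0.0, -1.0]]
ft_force: [-2.3, 0.9, 6.4]
grip_width: 0.0448
gripper_force: 42.4
```

```bash
python3 -m pendant '[[0.75,0,0,0,0,0,0],[0.75,0,0,0,0,0,0],[0.75,0,0,0,0,0,0],[0.75,0,0,0,0,0,0]]'
python3 -m pendant '[[1,0,0,-0.03,0,0,0],[1,0,0,-0.09,0,0,0],[1,0.03,-0.01,-0.14,0,0,0],[1,0.08,-0.03,-0.16,0,0,0],[1,0.14,-0.05,-0.16,0,0,0]]'
python3 -m pendant '[[1,0.06,-0.015,0,0,0,0],[1,0.12,-0.03,0,0,0,0],[1,0.18,-0.045,0,0,0,0],[1,0.24,-0.048,0,0,0,0],[1,0.25,-0.048,0,0,0,0]]'
python3 w.py w4 tall_jar:0 short_jar_top:.085
python3 - <<'E'
from h import *
s=env.get_image('scene');d=env.get_image('side');rs=[]
for c,im in(('scene',s),('side',d)):
  print(c,env.tip_of(c,'focus_mark')[:1],env.tip_of(c,'short_jar')[:1])
cr=lambda im,x,y:cv2.resize(im['image'][y:y+75,x:x+100],(400,300),interpolation=cv2.INTER_CUBIC)
w=env.get_image('wrist')['image']
cv2.imwrite('pics/z5.png',np.vstack([np.hstack([cr(s,225,145),cr(d,205,155)]),np.hstack([cv2.resize(w,(400,300)),np.zeros((300,400,3),np.uint8)])]))
E
```

```text
time_s: 8.38
position: [0.5933, -0.0288, 0.0516]
tool_rot: [[-0.1, 0.995, -0.0], [0.995, 0.1, 0.0], [0.0, -0.0, -1.0]]
ft_force: [0.6, -0.3, 0.8]
grip_width: 0.0644
gripper_force: 0.0
time_s: 9.0
position: [0.5298, 0.1057, 0.2135]
tool_rot: [[-0.098, 0.995, 0.004], [0.995, 0.098, -0.0], [-0.0, 0.004, -1.0]]
ft_force: [0.9, 0.5, -1.4]
grip_width: 0.0853
gripper_force: 0.0
time_s: 9.62
position: [0.4558, 0.3517, 0.2115]
tool_rot: [[-0.104, 0.995, -0.0], [0.995, 0.104, 0.0], [0.0, -0.0, -1.0]]
ft_force: [-0.7, -0.0, 0.3]
grip_width: 0.0855
gripper_force: 0.0
t 9.675 tcp [0.4563 0.351  0.2114] gw 0.08538725143585807 0.0 [-0.5854  0.114   0.4347]
[[-0.103   0.9947 -0.0002]
 [ 0.9947  0.103   0.0002]
 [ 0.0002 -0.0002 -1.    ]]
tall_jar 0.81 [259.  141.4] [0.4545 0.3733 0.    ] tool [0.0223 0.0006 0.2114]
scene [{'centre': [294.9, 165.9], 'conf': 0.44}] [{'centre': [240.7, 205.4], 'conf': 0.79}]
side [{'centre': [250.7, 162.4], 'conf': 0.4}] [{'centre': [260.6, 232.2], 'conf': 0.79}]
```

View pics/z5.png

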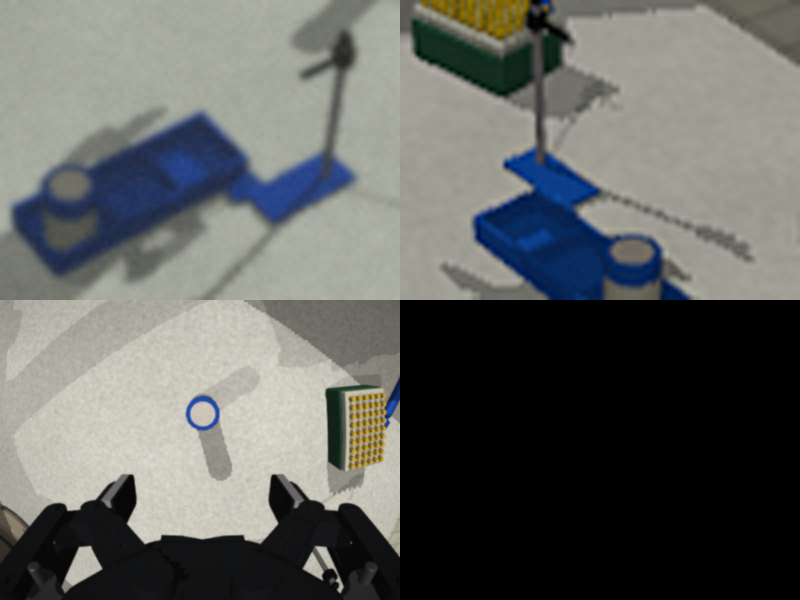

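The short jar stands upright in cell0. The tall jar's cap is at about (260,144) in the wrist picture, so I'll measure its ring exactly.

Run:
```python
from h import *
w=env.get_image('wrist'); s=env.observe(); R=np.array(s['tool_rot'])
m=cv2.inRange(cv2.cvtColor(w['image'],cv2.COLOR_BGR2HSV),(105,120,60),(130,255,255)); m[:,:200]=0;m[:,320:]=0;m[:80]=0;m[220:]=0
c=max(cv2.findContours(m,0,2)[0],key=cv2.contourArea); o,r=cv2.minEnclosingCircle(c); print(o,r)
p=wonz(w,o,.085); print(p,R.T@(p-s['position']),'expected r px',297*.019/.25)
print(env.tip_of('wrist','tall_jar'))
```

```text
(259.02032470703125, 144.7819061279297) 21.804033279418945
[0.45550282 0.37781778 0.085     ] [0.02963421 0.00100887 0.12682852] expected r px 22.572
[{'centre': [256.3, 135.2], 'conf': 0.7}]
```

```bash
python3 -m pendant '[[1,0.028,0.001,0.04,0,0,0],[1,0.028,0.001,0.08,0,0,0],[1,0.028,0.001,0.12,0,0,0],[1,0.028,0.001,0.141,0,0,0],[1,0.028,0.001,0.141,0,0,0]]' 40
python3 -m pendant '[[0.2,0,0,0,0,0,0],[0.2,0,0,0,0,0,0],[0.2,0,0,0,0,0,0],[0.2,0,0,0,0,0,0],[0.2,0,0,0,0,0,0]]' 40
python3 -m pendant '[[0.2,0,0,0,0,0,0],[0.2,0,0,0,0,0,0]]' 40
```

```text
time_s: 10.85
position: [0.4548, 0.3763, 0.0695]
tool_rot: [[-0.1, 0.995, -0.003], [0.995, 0.1, -0.001], [-0.001, -0.003, -1.0]]
ft_force: [-0.4, 0.8, 0.4]
grip_width: 0.085
gripper_force: 0.0
time_s: 11.48
position: [0.4557, 0.377, 0.0718]
tool_rot: [[-0.1, 0.995, 0.002], [0.995, 0.1, 0.001], [0.001, 0.002, -1.0]]
ft_force: [-1.4, -0.5, 6.4]
grip_width: 0.0369
gripper_force: 39.7
time_s: 11.72
position: [0.4557, 0.377, 0.0717]
tool_rot: [[-0.1, 0.995, 0.001], [0.995, 0.1, 0.001], [0.001, 0.002, -1.0]]
ft_force: [-0.8, -0.6, 6.8]
grip_width: 0.0367
gripper_force: 39.7
```

```bash
python3 -m pendant '[[0.2,0,0,-0.05,0,0,0],[0.2,-0.03,0.008,-0.1,0,0,0],[0.2,-0.08,0.02,-0.1,0,0,0],[0.2,-0.13,0.035,-0.1,0,0,0],[0.2,-0.18,0.05,-0.1,0,0,0]]'
python3 -m pendant '[[0.2,-0.05,0.014,0,0,0,0],[0.2,-0.1,0.028,0,0,0,0],[0.2,-0.15,0.04,0,0,0,0],[0.2,-0.1734,0.0463,0,0,0,0],[0.2,-0.1734,0.0463,0,0,0,0]]'
python3 -m pendant '[[0.2,0,0,0,0,0,0]]'
python3 w.py w6 cell1:.004
python3 - <<'E'
from h import *
w=env.get_image('wrist'); s=env.observe(); R=np.array(s['tool_rot'])
g=w['image'].astype(int)
print(g[60:200:1,262].tolist()[::2]); 
for r in(90,120): print(r,[c for c in range(170,350) if abs(g[r,c,2]-g[r,c+1,2])>35])
E
```

```text
time_s: 12.35
position: [0.5233, 0.2011, 0.1709]
tool_rot: [[-0.1, 0.995, 0.0], [0.995, 0.1, 0.0], [-0.0, 0.0, -1.0]]
ft_force: [1.3, -0.1, -0.8]
grip_width: 0.0365
gripper_force: 40.7
time_s: 12.98
position: [0.5867, 0.0338, 0.1705]
tool_rot: [[-0.098, 0.995, -0.0], [0.995, 0.098, 0.0], [0.0, -0.0, -1.0]]
ft_force: [-0.7, 0.6, -1.0]
grip_width: 0.0365
gripper_force: 40.7
time_s: 13.1
position: [0.586, 0.0359, 0.1707]
tool_rot: [[-0.101, 0.995, -0.001], [0.995, 0.101, 0.0], [0.0, -0.0, -1.0]]
ft_force: [-0.4, 0.0, -0.9]
grip_width: 0.0368
gripper_force: 40.7
t 13.15 tcp [0.586  0.0361 0.1708] gw 0.03704675370885062 40.65959572792053 [ 0.6643  0.5902 -1.0945]
[[-0.1013  0.9949 -0.0004]
 [ 0.9949  0.1013  0.0004]
 [ 0.0004 -0.0003 -1.    ]]
cell1 0.97 [258.4 165.9] [0.586  0.0388 0.004 ] tool [0.0026 0.0003 0.1668]
cell1 0.74 [256.9 106.1] [0.5785 0.0978 0.004 ] tool [ 0.062  -0.0011  0.1668]
[[216, 228, 229], [216, 228, 229], [217, 228, 229], [215, 223, 222], [215, 142, 109], [213, 103, 45], [137, 61, 26], [126, 56, 25], [157, 73, 33], [158, 73, 32], [158, 74, 34], [157, 75, 33], [156
[... 261 characters left out ...]
214, 102, 45], [214, 101, 43], [214, 102, 44], [214, 101, 43], [202, 95, 40], [193, 89, 39], [192, 89, 37], [192, 88, 37], [186, 84, 35], [166, 73, 30], [208, 97, 41], [209, 98, 43], [164, 74, 33], [156, 70, 31], [156, 71, 31], [156, 70, 30], [155, 71, 31], [154, 69, 29], [154, 69, 29], [155, 70, 31], [176, 79, 33], [212, 99, 42], [212, 99, 41], [212, 99, 41], [213, 100, 42], [213, 99, 42], [213, 100, 43], [212, 100, 43], [200, 130, 102], [167, 182, 183], [165, 184, 187], [165, 183, 187], [165, 183, 186], [165, 184, 186], [166, 184, 187], [165, 183, 186], [165, 183, 186], [165, 183, 186], [165, 183, 186], [165, 183, 186], [164, 183, 185]]
90 [219, 220, 221, 312, 313]
120 [219, 220, 221, 294]
```

View pics/w6.png

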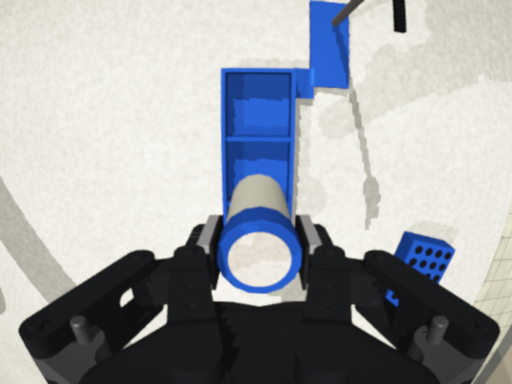

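The jar hangs over the middle cell. The divider is at row ~139, the outer end wall at row ~68.5, the side walls at columns 220 and 295, and the pointer tip at about (400,31).

Run:
```python
from h import *
np.set_printoptions(precision=4,suppress=True)
w=env.get_image('wrist'); s=env.observe(); R=np.array(s['tool_rot'])
T=lambda p,z:(R.T@(wonz(w,p,z)-s['position']))[:2]
print('div',T((258,139),.025),'end',T((258,68.5),.025),'L',T((220,120),.025),T((221,80),.025),'R',T((295,120),.025),T((296,80),.025))
# pointer: rows/cols dark
g=w['image'].max(2); print(''.join('\n%d '%r+''.join('#' if v<50 else '.' for v in g[r,380:420]) for r in range(0,40,2)))
for z in(.135,.14,.145,.15,.155): print(z,T((400,30),z))
```

```text
div [ 0.0326 -0.    ] end [ 0.0969 -0.0001] L [ 0.0503 -0.0346] [ 0.0868 -0.0333] R [0.0503 0.0335] [0.0869 0.0341]

0 .............###########................
2 .............###########................
4 ..............##########................
6 ..............##########................
8 ..............##########................
10 ..............##########................
12 ..............###########...............
14 ..............###########...............
16 ..............###########...............
18 ..............###########...............
20 ..............###########...............
22 ..............###########...............
24 ..............###########...............
26 ...............##########...............
28 ...............##########...............
30 ...............##########...............
32 ........................................
34 ........................................
36 ........................................
38 ........................................
0.135 [0.1125 0.0818]
0.14 [0.111  0.0793]
0.145 [0.1096 0.0767]
0.15 [0.1081 0.0742]
0.155 [0.1067 0.0717]
```

```bash
python3 -m pendant '[[0.2,0,0,0.03,0,0,0],[0.2,0,0,0.06,0,0,0],[0.2,0,0,0.08,0,0,0],[0.2,0,0,0.09,0,0,0],[0.2,0,0,0.09,0,0,0]]'
python3 -m pendant '[[0.2,0,0,0.0015,0,0,0],[0.2,0,0,0.0015,0,0,0]]'
python3 -m pendant '[[0.2,0,0,0.001,0,0,0],[0.2,0,0,0.001,0,0,0]]'
python3 -m pendant '[[0.2,0,0,0.001,0,0,0],[0.2,0,0,0.001,0,0,0]]'
```

```text
time_s: 13.92
position: [0.5864, 0.0351, 0.0806]
tool_rot: [[-0.1, 0.995, -0.001], [0.995, 0.1, 0.0], [0.0, -0.001, -1.0]]
ft_force: [0.4, -0.2, -0.8]
grip_width: 0.0372
gripper_force: 40.7
time_s: 14.18
position: [0.5867, 0.0348, 0.0798]
tool_rot: [[-0.1, 0.995, 0.001], [0.995, 0.1, -0.0], [-0.0, 0.001, -1.0]]
ft_force: [0.1, -0.9, -1.4]
grip_width: 0.0368
gripper_force: 40.7
time_s: 14.42
position: [0.5865, 0.0347, 0.0783]
tool_rot: [[-0.1, 0.995, 0.0], [0.995, 0.1, -0.0], [-0.0, 0.0, -1.0]]
ft_force: [0.5, 0.1, -0.9]
grip_width: 0.037
gripper_force: 40.7
time_s: 14.68
position: [0.5864, 0.0347, 0.0771]
tool_rot: [[-0.1, 0.995, -0.0], [0.995, 0.1, 0.0], [0.0, -0.0, -1.0]]
ft_force: [-0.7, 0.3, -0.6]
grip_width: 0.0367
gripper_force: 40.7
```

```bash
python3 -m pendant '[[0.2,0,0,0.001,0,0,0],[0.2,0,0,0.001,0,0,0]]'
python3 -m pendant '[[0.2,0,0,0.0008,0,0,0],[0.2,0,0,0.0008,0,0,0]]'
```

```text
time_s: 14.92
position: [0.5864, 0.0347, 0.0761]
tool_rot: [[-0.1, 0.995, -0.0], [0.995, 0.1, 0.0], [0.0, -0.0, -1.0]]
ft_force: [0.1, -0.2, -0.4]
grip_width: 0.0366
gripper_force: 40.7
time_s: 15.18
position: [0.5865, 0.0347, 0.0758]
tool_rot: [[-0.1, 0.995, 0.0], [0.995, 0.1, -0.0], [-0.0, 0.0, -1.0]]
ft_force: [-2.2, 0.0, 2.9]
grip_width: 0.037
gripper_force: 41.0
```

```bash
cat > v.py <<'E'
import sys,pickle
from h import *
w=env.get_image('wrist'); s=env.observe(); print(s['time_s'],s['position'])
cv2.imwrite(f'pics/{sys.argv[1]}.png',w['image']); pickle.dump(w,open(sys.argv[1]+'.pkl','wb'))
for k in env.tip_of('wrist','focus_mark'): print(k)
E
python3 -m pendant '[[0.7,0,0,0,0,0,0],[0.7,0,0,0,0,0,0],[0.7,0,0,0,0,0,0],[0.7,0,0,0,0,0,0]]'
python3 -m pendant '[[1,0,0,-0.03,0,0,0],[1,0,0,-0.08,0,0,0],[1,0.02,0,-0.1,0,0,0],[1,0.02,0,-0.1,0,0,0],[1,0.02,0,-0.1,0,0,0]]'
python3 v.py p1
python3 -m pendant '[[1,0,0.04,0,0,0,0],[1,0,0.09,0,0,0,0],[1,0,0.135,0,0,0,0],[1,0,0.135,0,0,0,0],[1,0,0.135,0,0,0,0]]'
python3 v.py p2
python3 - <<'E'
import cv2,numpy as np
a=cv2.imread('pics/p1.png');b=cv2.imread('pics/p2.png')
cv2.imwrite('pics/p12.png',np.hstack([cv2.resize(a[:300],(400,234)),cv2.resize(b[:300],(400,234))]))
E
```

```text
time_s: 15.68
position: [0.5865, 0.0347, 0.0754]
tool_rot: [[-0.1, 0.995, -0.0], [0.995, 0.1, 0.0], [0.0, 0.0, -1.0]]
ft_force: [-0.3, -0.6, 0.9]
grip_width: 0.0594
gripper_force: 0.0
time_s: 16.3
position: [0.584, 0.0543, 0.1741]
tool_rot: [[-0.1, 0.995, -0.002], [0.995, 0.1, 0.0], [0.0, -0.002, -1.0]]
ft_force: [-0.0, -0.6, -0.6]
grip_width: 0.0855
gripper_force: 0.0
16.35 [0.58400143 0.05417823 0.17391931]
time_s: 17.02
position: [0.7182, 0.0677, 0.1742]
tool_rot: [[-0.099, 0.995, -0.002], [0.995, 0.099, 0.0], [0.0, -0.002, -1.0]]
ft_force: [0.2, 0.2, 0.0]
grip_width: 0.0858
gripper_force: 0.0
17.075 [0.71801578 0.06780895 0.17491634]
{'centre': [141.4, 61.4], 'conf': 0.92}
```

View pics/p12.png

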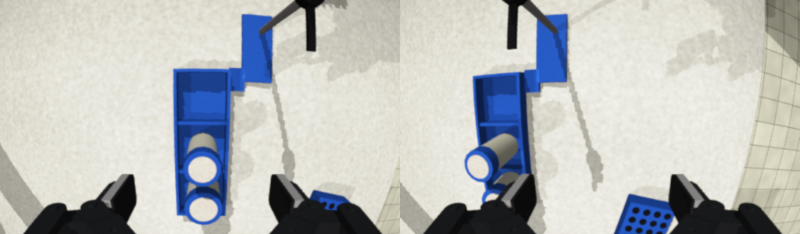

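Both jars stand in their cells. The pointer tip is at about (398,64) in p1 and (143,61) in p2. I'll triangulate it along with the short jar's lid.

Run:
```python
from h import *
import pickle
np.set_printoptions(precision=4,suppress=True)
ws=[pickle.load(open(f'p{i}.pkl','rb')) for i in(1,2)]
rows=[];
for w,(c0,c1) in zip(ws,((380,420),(125,165))):
  g=w['image'].max(2)[:,c0:c1]<75
  e=[]
  for r in range(30,70,4):
    x=np.nonzero(g[r])[0]; e.append((r,c0+x.min(),c0+x.max()) if len(x) else (r,))
  rr=np.nonzero(g.sum(1)[:100]>=3)[0].max(); x=np.nonzero(g[rr-2])[0]; tip=(c0+x.mean(),rr+.5); print(e,'tip',tip); rows.append(tip)
print('centre tri',tri([wray(w,p) for w,p in zip(ws,rows)]))
# right edges / left edges at tip
for w,p in zip(ws,rows): print([wonz(w,p,z) for z in(.145,.15)])
w=ws[0]; hsv=cv2.cvtColor(w['image'],cv2.COLOR_BGR2HSV)
m=cv2.inRange(hsv,(0,0,150),(179,60,255)); 
n,l,st,ct=cv2.connectedComponentsWithStats(m)
for i in range(1,n):
  if 300<st[i][4]<3000: print(st[i],ct[i],'z.064',wonz(w,ct[i],.064),'z.089',wonz(w,ct[i],.089))
```

```text
[(30, np.int64(392), np.int64(402)), (34, np.int64(392), np.int64(403)), (38, np.int64(393), np.int64(403)), (42, np.int64(392), np.int64(403)), (46, np.int64(392), np.int64(403)), (50, np.int64(393), np.int64(403)), (54, np.int64(393), np.int64(403)), (58, np.int64(393), np.int64(403)), (62, np.int64(393), np.int64(403)), (66,)] tip (np.float64(398.0), np.float64(65.5))
[(30, np.int64(138), np.int64(149)), (34, np.int64(138), np.int64(149)), (38, np.int64(138), np.int64(149)), (42, np.int64(138), np.int64(148)), (46, np.int64(138), np.int64(148)), (50, np.int64(138), np.int64(148)), (54, np.int64(138), np.int64(148)), (58, np.int64(138), np.int64(148)), (62, np.int64(138), np.int64(142)), (66,)] tip (np.float64(156.0), np.float64(99.5))
centre tri (array([0.6543, 0.1411, 0.1435]), [10.499835629127263, 10.49983562912859])
[array([0.6513, 0.1511, 0.145 ]), array([0.6489, 0.1501, 0.15  ])]
[array([0.6578, 0.131 , 0.145 ]), array([0.6596, 0.1311, 0.15  ])]
[241 171  29  22 401] [255.9352 180.8603] z.064 [0.582  0.0566 0.064 ] z.089 [0.5816 0.0634 0.089 ]
[241 201  36  33 947] [258.6262 217.0232] z.064 [0.5874 0.0252 0.064 ] z.089 [0.5864 0.0353 0.089 ]
[243 253  36  31 860] [260.1419 268.2174] z.064 [ 0.5938 -0.0254  0.064 ] z.089 [ 0.5922 -0.0099  0.089 ]
[  79  315   52   60 1432] [104.1571 341.9909] z.064 [ 0.4141 -0.1689  0.064 ] z.089 [ 0.4316 -0.1381  0.089 ]
[ 388  321   51   54 1362] [414.0543 344.0778] z.064 [ 0.7981 -0.1335  0.064 ] z.089 [ 0.7747 -0.1064  0.089 ]
```

```bash
python3 - <<'E'
from h import *
import pickle
np.set_printoptions(precision=4,suppress=True)
a,b=[pickle.load(open(f'p{i}.pkl','rb')) for i in(1,2)]
for p,q in(((398,64.5),(143.2,61.8)),((398,64),(143.2,60)),((397,64),(144,62)),((399,64),(142,62))): print(tri([wray(a,p),wray(b,q)]))
E
python3 -m pendant '[[1,-0.04,-0.02,0,0,0,0],[1,-0.1,-0.05,0,0,0,0],[1,-0.15,-0.08,0,0,0,0],[1,-0.2,-0.11,0,0,0,0],[1,-0.25,-0.15,0,0,0.0,0]]'
python3 -m pendant '[[1,-0.05,-0.05,0,0,0,0.1],[1,-0.1,-0.075,0,0,0,0.1],[1,-0.11,-0.075,0,0,0,0.1],[1,-0.11,-0.075,0,0,0,0.1]]'
python3 w.py w7 lens:0 lens_center:.008
python3 - <<'E'
from h import *
np.set_printoptions(precision=4,suppress=True)
w=env.get_image('wrist'); s=env.observe(); R=np.array(s['tool_rot'])
r=env.trace('wrist','lens'); print(len(r),r[0]['conf'],r[0]['bbox'])
ys,xs=np.nonzero(r[0]['mask']); P=np.array([wonz(w,(x,y),.018) for x,y in zip(xs,ys)]); mu=P[:,:2].mean(0)
u=np.linalg.svd(P[:,:2]-mu,full_matrices=0)[2][0]; u*=np.sign(u[0]); q=(P[:,:2]-mu)@u
print('axis',u,np.degrees(np.arctan2(u[1],u[0])),mu+u*q.min(),mu+u*q.max())
v=np.array([-u[1],u[0]]); h=P[(q<q.min()+.09)][:,:2]; e=(h-mu)@v; print('handle perp',e.min(),e.max(),np.median(e)); 
hm=h.mean(0); print('handle mean',hm); uh=np.linalg.svd(h-hm,full_matrices=0)[2][0]; print('h axis deg',np.degrees(np.arctan(uh[1]/uh[0])))
E
```

```text
(array([0.6498, 0.151 , 0.1481]), [0.03373088584599219, 0.03373088584605966])
(array([0.6498, 0.1516, 0.1481]), [0.312901290022461, 0.31290129002248307])
(array([0.6497, 0.1512, 0.1469]), [0.2131199926631631, 0.21311999266318207])
(array([0.6497, 0.1509, 0.1495]), [0.22361270757314242, 0.22361270757316354])
time_s: 17.75
position: [0.5937, -0.1958, 0.176]
tool_rot: [[-0.1, 0.995, 0.001], [0.995, 0.1, -0.001], [-0.001, 0.001, -1.0]]
ft_force: [0.7, 0.2, 0.5]
grip_width: 0.0851
gripper_force: 0.0
time_s: 18.25
position: [0.5314, -0.3112, 0.1757]
tool_rot: [[0.001, 1.0, 0.0], [1.0, -0.001, 0.0], [0.0, 0.0, -1.0]]
ft_force: [0.8, 0.7, -0.9]
grip_width: 0.0853
gripper_force: 0.0
t 18.3 tcp [ 0.5318 -0.3103  0.1756] gw 0.08549818243633883 0.0 [-0.4182  0.2277 -0.3823]
[[-0.0005  1.      0.0001]
 [ 1.      0.0005  0.0003]
 [ 0.0003  0.0001 -1.    ]]
lens 0.65 [282.8 187.7] [ 0.5574 -0.3338  0.    ] tool [-0.0236  0.0256  0.1756]
lens_center 0.81 [285.7 186.4] [ 0.5597 -0.3301  0.008 ] tool [-0.0199  0.0279  0.1676]
1 0.55 [230.8, 190.5, 174.1, 65.2]
axis [ 0.9988 -0.0488] -2.796776013455781 [ 0.4161 -0.321 ] [ 0.594  -0.3296]
handle perp -0.011330651817910629 0.010516759524761485 -0.00017624967160988705
handle mean [ 0.4627 -0.3234]
h axis deg -3.19565972481372
```

View pics/w7.png

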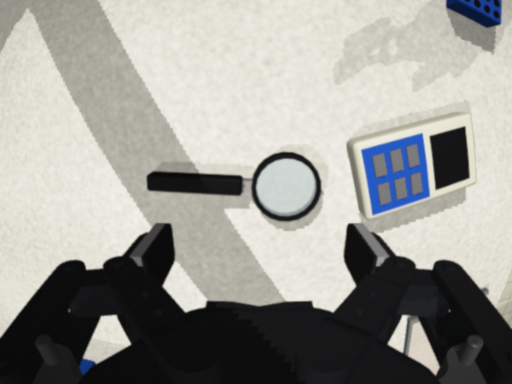

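The lens rim is at (286,186), the handle runs along (150–242,183), and the meter is well to the right. I'll turn so the jaws straddle the handle with the wrist camera over the lens.

```bash
python3 -m pendant '[[1,-0.016,-0.038,0,0,0,0.18],[1,-0.016,-0.038,0,0,0,0.36],[1,-0.016,-0.038,0,0,0,0.54],[1,-0.016,-0.038,0,0,0,0.72],[1,-0.016,-0.038,0,0,0,0.9]]'
python3 -m pendant '[[1,0,0,0,0,0,0.18],[1,0,0,0,0,0,0.36],[1,0,0,0,0,0,0.54],[1,0,0,0,0,0,0.723],[1,0,0,0,0,0,0.723]]'
cat > l.py <<'E'
from h import *
np.set_printoptions(precision=4,suppress=True)
w=env.get_image('wrist'); s=env.observe(); R=np.array(s['tool_rot']); print(s['time_s'],s['position'],s['q'])
r=env.trace('wrist','lens'); print(r[0]['conf'],r[0]['bbox'])
ys,xs=np.nonzero(r[0]['mask']); T=np.array([R.T@(wonz(w,(x,y),.018)-s['position']) for x,y in zip(xs,ys)])[:,:2]
for x0 in np.arange(-.09,.12,.015):
  k=T[(T[:,0]>x0)&(T[:,0]<x0+.004)]
  if len(k): print(round(x0,3),'y',k[:,1].min(),k[:,1].max(),'mid',(k[:,1].min()+k[:,1].max())/2)
print('x range',T[:,0].min(),T[:,0].max())
cv2.imwrite('pics/l.png',w['image'])
print(env.tip_of('wrist','lens_center'),[R.T@(wonz(w,k['centre'],.008)-s['position']) for k in env.tip_of('wrist','lens_center')])
E
python3 l.py
```

```text
time_s: 19.12
position: [0.4941, -0.3264, 0.1755]
tool_rot: [[0.786, 0.618, -0.0], [0.618, -0.786, 0.0], [0.0, -0.0, -1.0]]
ft_force: [-0.3, 0.7, 0.3]
grip_width: 0.0853
gripper_force: 0.0
time_s: 19.75
position: [0.494, -0.3265, 0.1755]
tool_rot: [[0.999, -0.049, 0.0], [-0.049, -0.999, 0.0], [0.0, -0.0, -1.0]]
ft_force: [0.2, -0.2, -0.4]
grip_width: 0.0854
gripper_force: 0.0
19.8 [ 0.494  -0.3266  0.1754] [-44.9198  29.3751  74.1517   0.0024  76.4755  47.7969]
0.85 [259.9, 156.4, 72.4, 174.7]
-0.075 y -0.007944800592766239 0.00782495318758523 mid -5.992370259050479e-05
-0.06 y -0.007794595270855066 0.008727217966431042 mid 0.0004663113477879877
-0.045 y -0.008675256917362368 0.008594973340557586 mid -4.014178840239073e-05
-0.03 y -0.007527919699349208 0.0094619983692077 mid 0.0009670393349292461
-0.015 y -0.0074031217431183415 0.009342072581947677 mid 0.000969475419414668
0.0 y -0.008273308169418512 0.010213796072544285 mid 0.0009702439515628866
0.015 y -0.008158507817041201 0.009143455356674799 mid 0.0004924737698167991
0.03 y -0.010902495696072847 0.013818934530251263 mid 0.001458219417089208
0.045 y -0.028797495999075096 0.03272098456298833 mid 0.0019617442819566174
0.06 y -0.03339545151610179 0.03543956821843162 mid 0.0010220583511649124
0.075 y -0.03133405492133509 0.03340211411857448 mid 0.0010340295986196943
0.09 y -0.023711145893380574 0.024857031700544555 mid 0.0005729429035819904
x range -0.07784303998083131 0.1008609145823429
[{'centre': [259.5, 104.2], 'conf': 0.66}] [array([0.0644, 0.0001, 0.1674])]
```

View pics/l.png

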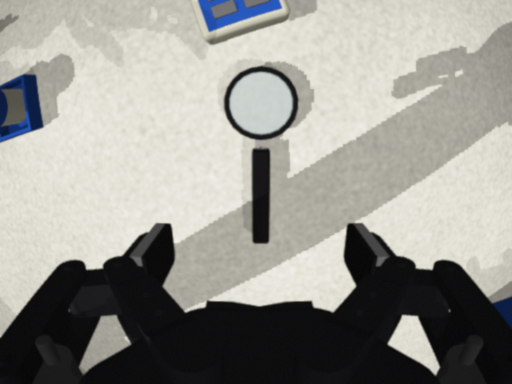

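The jaws are aligned astride the handle (handle centre column 261, lens (260,103)). Descending to grip.

```bash
python3 -m pendant '[[1,0,0.0006,0.05,0,0,0],[1,0,0.0006,0.1,0,0,0],[1,0,0.0006,0.14,0,0,0],[1,0,0.0006,0.154,0,0,0],[1,0,0.0006,0.154,0,0,0]]' 60
python3 -m pendant '[[0,0,0,0,0,0,0],[0,0,0,0,0,0,0],[0,0,0,0,0,0,0],[0,0,0,0,0,0,0],[0,0,0,0,0,0,0]]' 60
python3 -m pendant '[[0,0,0,0,0,0,0],[0,0,0,0,0,0,0],[0,0,0,0,0,0,0]]' 60
```

```text
time_s: 20.58
position: [0.4938, -0.328, 0.0215]
tool_rot: [[0.999, -0.051, -0.0], [-0.051, -0.999, 0.0], [-0.0, -0.0, -1.0]]
ft_force: [0.6, -0.2, 0.5]
grip_width: 0.0854
gripper_force: 0.0
time_s: 21.2
position: [0.4938, -0.3281, 0.0221]
tool_rot: [[0.999, -0.052, 0.001], [-0.052, -0.999, -0.001], [0.001, 0.001, -1.0]]
ft_force: [-1.1, 0.4, 4.7]
grip_width: 0.0167
gripper_force: 60.2
time_s: 21.58
position: [0.4939, -0.3281, 0.0221]
tool_rot: [[0.999, -0.052, 0.001], [-0.052, -0.999, -0.001], [0.001, 0.001, -1.0]]
ft_force: [-0.8, -0.1, 6.3]
grip_width: 0.0167
gripper_force: 60.2
```

```bash
python3 -m pendant '[[0,0,0,-0.02,0,0,0],[0,0,0,-0.06,0,0,0],[0,0,0,-0.1,0,0,0],[0,0,0,-0.135,0,0,0],[0,0,0,-0.14,0,0,0]]'
python3 -m pendant '[[0,0,-0.02,0,0,0,0],[0,0.005,-0.055,0,0,0,0],[0,0.01,-0.09,0,0,0,0],[0,0.01,-0.125,0,0,0,0],[0,0.01,-0.16,0,0,0,0]]'
python3 -m pendant '[[0,0,-0.035,0,0,0,0],[0,0.004,-0.07,0,0,0,0],[0,0.009,-0.105,0,0,0,0],[0,0.009,-0.135,0,0,0,0],[0,0.009,-0.146,0,0,0,0]]'
python3 -m pendant '[[0,0,0,0,0,0,0],[0,0,0,0,0,0,0],[0,0,0,0,0,0,0]]'
cat > f.py <<'E'
from h import *
np.set_printoptions(precision=4,suppress=True)
w=env.get_image('wrist'); s=env.observe(); R=np.array(s['tool_rot']); print(s['time_s'],s['position'],s['ft_force'],s['wrist_torque'],s['gripper_force']); print(R)
cv2.imwrite('pics/f.png',w['image'])
for t,z in(('lens_center',.148),('short_jar_top',.064)):
  for k in env.tip_of('wrist',t)[:2]: p=wonz(w,k['centre'],z); print(t,round(k['conf'],2),k['centre'],p,'tool',R.T@(p-s['position']))
I={c:env.get_image(c) for c in('scene','side')}
for t in('lens_center','short_jar_top','focus_mark','tall_jar'):
  q=[(c,env.tip_of(c,t)[:1]) for c in I]; print(t,q)
  if all(a[1] for a in q): print('  ',tri([ray(I[c],a[0]['centre']) for c,a in q]))
cr=lambda im,x,y:cv2.resize(im['image'][y:y+75,x:x+100],(400,300),interpolation=cv2.INTER_CUBIC)
cv2.imwrite('pics/fz.png',np.vstack([np.hstack([cr(I['scene'],215,145),cr(I['side'],205,165)]),np.hstack([cv2.resize(w['image'],(400,300)),np.zeros((300,400,3),np.uint8)])]))
E
python3 f.py
```

```text
time_s: 22.2
position: [0.4941, -0.3283, 0.1634]
tool_rot: [[0.999, -0.052, 0.003], [-0.052, -0.999, -0.003], [0.003, 0.003, -1.0]]
ft_force: [0.4, -0.9, -2.3]
grip_width: 0.0164
gripper_force: 59.4
time_s: 22.82
position: [0.5111, -0.1659, 0.1596]
tool_rot: [[0.999, -0.052, -0.003], [-0.052, -0.999, 0.002], [-0.003, -0.002, -1.0]]
ft_force: [-0.4, -0.2, -0.2]
grip_width: 0.0165
gripper_force: 59.4
time_s: 23.45
position: [0.5274, -0.0209, 0.1599]
tool_rot: [[0.999, -0.05, -0.003], [-0.05, -0.999, 0.001], [-0.003, -0.001, -1.0]]
ft_force: [0.0, 0.5, -1.1]
grip_width: 0.016
gripper_force: 59.4
time_s: 23.82
position: [0.5285, -0.0241, 0.1613]
tool_rot: [[0.999, -0.053, -0.0], [-0.053, -0.999, -0.0], [-0.0, 0.0, -1.0]]
ft_force: [0.3, 0.2, -0.8]
grip_width: 0.0168
gripper_force: 59.4
23.875 [ 0.5286 -0.024   0.1613] [-0.5924  0.0559  0.0873] [ 0.0043 -0.0051  0.0098] 59.37662065029144
[[ 0.9986 -0.0533 -0.0001]
 [-0.0533 -0.9986 -0.    ]
 [-0.0001  0.     -1.    ]]
lens_center 0.98 [257.5, 102.0] [ 0.5947 -0.0264  0.148 ] tool [ 0.0662 -0.0011  0.0133]
short_jar_top 0.42 [195.2, 117.3]
[... 159 characters left out ...]
 'conf': 0.79}])]
   (array([ 0.5941, -0.0281,  0.1507]), [4.435272201263335, 4.435272201263391])
short_jar_top [('scene', [{'centre': [244.4, 192.3], 'conf': 0.83}]), ('side', [{'centre': [266.1, 217.6], 'conf': 0.78}])]
   (array([ 0.6038, -0.0256,  0.0616]), [4.267454067747653, 4.267454067747683])
focus_mark [('scene', [{'centre': [177.1, 266.5], 'conf': 0.54}]), ('side', [{'centre': [323.1, 223.8], 'conf': 0.32}])]
   (array([ 0.7162, -0.2518,  0.0819]), [69.53939461502543, 69.53939461502539])
tall_jar [('scene', [{'centre': [257.1, 193.7], 'conf': 0.53}]), ('side', [{'centre': [250.8, 222.1], 'conf': 0.81}])]
   (array([0.588 , 0.0324, 0.0114]), [0.7599507648368008, 0.7599507648368017])
```

View pics/fz.png

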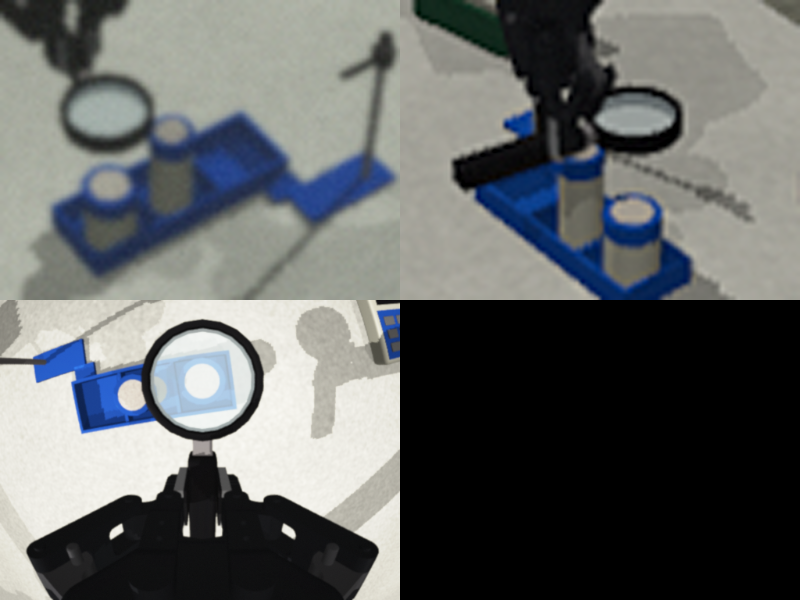

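The short jar's lid disc shows through the glass at about (259,104) in full wrist pixels, and the rim is centred at about (259,102). The jars are upright and the pointer is unmoved. I'll measure the centring, height and level.

```bash
cat > m.py <<'E'
from h import *
from scipy.optimize import least_squares
np.set_printoptions(precision=4,suppress=True)
w=env.get_image('wrist'); s=env.observe(); R=np.array(s['tool_rot']); print(s['time_s'],s['position'])
g=cv2.cvtColor(w['image'],cv2.COLOR_BGR2GRAY).astype(float)
c0=np.array([259.,102.])
E=[]
for a in np.radians(np.arange(0,360,3)):
  if abs((np.degrees(a)-90+180)%360-180)<22: continue
  rr=np.arange(55,90,.25); v=cv2.remap(g.astype(np.float32),(c0[0]+rr*np.cos(a)).astype(np.float32)[None],(c0[1]+rr*np.sin(a)).astype(np.float32)[None],1)[0]
  d=np.diff(v); k=np.argmax(v<60)
  j=[i for i in range(k,len(v)) if v[i]>80]
  if k and j: E.append(c0+rr[j[0]]*np.array([np.cos(a),np.sin(a)]))
E=np.array(E); print('rim pts',len(E),cv2.fitEllipse(E.astype(np.float32)))
P=np.array(w['pose'])
def pw(p):
  c=P[:3,:3].T@(p-P[:3,3]); th=np.arctan2(np.hypot(c[0],c[1]),-c[2]); h=np.hypot(c[0],c[1]); return np.array([w['cx']+w['fx']*th*c[0]/h,w['cy']-w['fy']*th*c[1]/h])
t=np.linspace(0,2*np.pi,240)
from scipy.spatial import cKDTree
def circ(x):
  n=np.array([x[3],x[4],1]);n/=np.linalg.norm(n); a=np.cross(n,[0,1,0]);a/=np.linalg.norm(a);b=np.cross(n,a)
  hull=[]
  for dz in(-.008,.008): hull+= [pw(x[:3]+n*dz+.036*(np.cos(q)*a+np.sin(q)*b)) for q in t]
  return cv2.convexHull(np.array(hull,np.float32)).reshape(-1,2)
def res(x):
  H=circ(x); return [cv2.pointPolygonTest(H.reshape(-1,1,2),(float(p[0]),float(p[1])),True) for p in E]
for fix in(1,0):
  f=(lambda y:res([*y,0,0])) if fix else res
  q=least_squares(f,[.594,-.026,.148] if fix else [.594,-.026,.148,0,0],diff_step=1e-3,x_scale=[.01]*3 if fix else [.01]*3+[.05]*2,loss='soft_l1'); print('lens fit',q.x,'rms px',np.sqrt(np.mean(np.array(res(q.x if not fix else [*q.x,0,0]))**2)))
b=(w['image'].min(2)>235).astype(np.uint8); n,l,st,ct=cv2.connectedComponentsWithStats(b)
for i in range(1,n):
  if 200<st[i][4]<5000 and abs(ct[i][0]-259)<40 and abs(ct[i][1]-103)<40: print('disc',st[i],ct[i],wonz(w,ct[i],.064))
i=g[60:150:3,258]; print(i.astype(int))
E
python3 m.py
```

```text
24.525 [ 0.5286 -0.0232  0.1614]
rim pts 101 ((258.41082763671875, 102.38948059082031), (153.914794921875, 156.95899963378906), 78.12428283691406)Traceback (most recent call last):
  File "m.py", line 29, in <module>
    q=least_squares(f,[.594,-.026,.148] if fix else [.594,-.026,.148,0,0],diff_step=1e-3,x_scale=[.01]*3 if fix else [.01]*3+[.05]*2,loss='soft_l1'); print('lens fit',q.x,'rms px',np.sqrt(np.mean(np.array(res(q.x if not fix else [*q.x,0,0]))**2)))
    return func(*args, **kwargs)
    vector_fun = VectorFunction(
        fun_wrapped,
    ...<6 lines>...
        workers=workers
    )
    self._update_fun()
    ~~~~~~~~~~~~~~~~^^
    self.f = self.fun_wrapped(xp_copy(self.x))
             ~~~~~~~~~~~~~~~~^^^^^^^^^^^^^^^^^
    return np.atleast_1d(self.fun(x))
                         ~~~~~~~~^^^
    return self.f(x, *self.args, **self.kwargs)
           ~~~~~~^^^^^^^^^^^^^^^^^^^^^^^^^^^^^^
  File "m.py", line 28, in <lambda>
    f=(lambda y:res([*y,0,0])) if fix else res
                ~~~^^^^^^^^^^
  File "m.py", line 26, in res
    H=circ(x); return [cv2.pointPolygonTest(H.reshape(-1,1,2),(float(p[0]),float(p[1])),True) for p in E]
  File "m.py", line 21, in circ
    n=np.array([x[3],x[4],1]);n/=np.linalg.norm(n); a=np.cross(n,[0,1,0]);a/=np.linalg.norm(a);b=np.cross(n,a)
                              ^^^^^^^^^^^^^^^^^^^^
numpy._core._exceptions._UFuncOutputCastingError: Cannot cast ufunc 'divide' output from dtype('float64') to dtype('int64') with casting rule 'same_kind'
```

```bash
sed -i 's/x\[4\],1\])/x[4],1.])/; s/x\[:3\]+n/np.array(x[:3])+n/' m.py; python3 m.py
```

```text
24.575 [ 0.5286 -0.0233  0.1614]
rim pts 101 ((258.395751953125, 102.38690185546875), (153.873046875, 157.00393676757812), 77.96195983886719)
lens fit [ 0.5946 -0.026   0.1419] rms px 1.0632900856773355
lens fit [ 0.5948 -0.026   0.1423  0.1018  0.0237] rms px 1.0337477460727003
disc [ 239   83   42   42 1415] [259.6099 103.4021] [ 0.5939 -0.0266  0.064 ]
[239 235 226 201 192 205 206 223 242 242 242 242 241 242 242 242 242 242
 242 242 241 243 219 202 200 189 187 190 203 244]
```

```bash
python3 - <<'E'
from h import *
np.set_printoptions(precision=2,suppress=True)
I={c:env.get_image(c) for c in('scene','side')}
L=(.5945,-.0262,.1475);T=(.6498,.151,.148);J=(.5935,-.0268,.064)
obs={'scene':dict(L=(241.75,173.25),T=(300.8,163.8),J=(242.0,191.5)),'side':dict(L=(264.3,194.75),T=(247.5,165.5),J=(263.6,217.5))}
for c in I:
  for n,p in(('L',L),('T',T),('J',J)): print(c,n,'obs-pred',np.array(obs[c][n])-proj(I[c],p),'px per mm z',(proj(I[c],np.array(p)+[0,0,.01])-proj(I[c],p))/10)
E
# calibrate the rim fit on the picture with the lens lying on the bench (centre z=.008)
sed -e "s#^g=.*#im=cv2.imread('pics/l.png'); Rl=np.array([[.9988,-.0495,0],[-.0495,-.9988,0],[0,0,-1.]]); Pn=np.array(w['pose']).copy(); A=Rl@R.T; Pn[:3,:3]=A@Pn[:3,:3]; Pn[:3,3]=np.array([.494,-.3266,.1754])+A@(Pn[:3,3]-s['position']); w['pose']=Pn; w['image']=im; g=cv2.cvtColor(im,cv2.COLOR_BGR2GRAY).astype(float)#" -e 's/c0=np.array.*/c0=np.array([260.5,103.])/' -e 's/arange(55,90/arange(27,48/' -e 's/\.594,-\.026,\.148/.559,-.33,.008/g' m.py > mc.py; python3 mc.py
```

```text
scene L obs-pred [0.1  0.27] px per mm z [-0.01 -0.23]
scene T obs-pred [ 0.53 -0.55] px per mm z [ 0.03 -0.23]
scene J obs-pred [0.12 0.52] px per mm z [-0.01 -0.21]
side L obs-pred [1.4  0.49] px per mm z [ 0.   -0.29]
side T obs-pred [1.27 1.16] px per mm z [-0.   -0.27]
side J obs-pred [1.03 0.2 ] px per mm z [ 0.   -0.26]
24.725 [ 0.5286 -0.0232  0.1614]
rim pts 105 ((260.8735656738281, 102.5610580444336), (72.71569061279297, 73.45304107666016), 85.45171356201172)
lens fit [ 0.5599 -0.3314 -0.0016] rms px 0.1823602497044557
lens fit [ 0.5599 -0.3314 -0.0016  0.0002  0.0184] rms px 0.18214223458620768
[207 204 120  22 153 208 207 207 208 209 208 209 208 206 207 208 209 208
 206 203 205 207 206 206 197  43  28 166 163 144]
```

```bash
python3 -m pendant '[[0,-0.0005,0,-0.0007,0,0,0],[0,-0.0005,0,-0.0007,0,0,0],[0,-0.0005,0,-0.0007,0,0,0]]'
sed -e 's/v<60/v<70/; s/v\[i\]>80/v[i]>105/' -e '/^for fix/i rs=np.array(res([.5945,-.026,.143,0,0])); an=np.degrees(np.arctan2(E[:,1]-102.4,E[:,0]-258.4)); print([(int(a),round(float(r),1)) for a,r in zip(an,rs)][::3]); E=E[np.abs(rs-np.median(rs))<1.2]; print(len(E))' m.py > m2.py; python3 m2.py
```

```text
time_s: 25.1
position: [0.5281, -0.0232, 0.1621]
tool_rot: [[0.999, -0.052, -0.0], [-0.052, -0.999, -0.0], [-0.0, 0.0, -1.0]]
ft_force: [0.7, 0.5, -0.8]
grip_width: 0.0164
gripper_force: 59.4
25.15 [ 0.5281 -0.0233  0.1621]
rim pts 99 ((258.1922302246094, 102.3285140991211), (154.33114624023438, 158.301025390625), 80.28079986572266)
[(0, 0.3), (8, -0.5), (17, -0.1), (26, -0.5), (35, -0.2), (44, -0.6), (53, -0.5), (62, -0.6), (116, -0.2), (125, -0.3), (134, -0.3), (143, -11.5), (162, 0.4), (171, -0.2), (-179, -0.6), (-161, -0.1), (-152, 0.6), (-143, 0.5), (-134, 0.6), (-125, 0.2), (-116, 0.8), (-107, 0.2), (-98, 1.1), (-89, 0.3), (-80, 1.0), (-71, 0.2), (-62, 0.7), (-53, 0.3), (-44, 0.6), (-35, -0.4), (-27, -0.1), (-18, -0.1), (-9, -0.6)]
95
lens fit [ 0.5942 -0.0261  0.143 ] rms px 0.3379716428385377
lens fit [ 0.5943 -0.0261  0.1432  0.0778  0.003 ] rms px 0.32388576501866506
disc [ 239   82   42   42 1408] [259.5348 102.767 ] [ 0.5938 -0.0266  0.064 ]
[239 232 225 196 191 206 206 230 241 243 241 242 241 241 242 242 242 242
 242 242 242 242 207 202 196 189 185 196 209 245]
```

Centring is within 0.5 mm. For the level check I'll compare where the side and scene views should show the handle's far end if the lens is level.

Run:
```python
from h import *
np.set_printoptions(precision=1,suppress=True)
Rl=np.array([[.9986,.0525,0],[-.0525,.9986,0],[0,0,1.]]); o=np.array([.5943,-.0264,.140])
d=env.get_image('side'); im=d['image']
for b in(0,.08,-.08):
  # tilt about lens y at the grip (local x=-65): b>0 lowers the glass
  Rb=cv2.Rodrigues(np.array([0,b,0.]))[0]
  f=lambda p: proj(d,o+Rl@(np.array([-.065,0,.01])+Rb@(np.array(p)-[-.065,0,.01])))
  print(b,'handle end',*[f((-.145,y,z)) for y in(-.009,.009) for z in(0,.02)],'rim c',f((0,0,.008)))
g=im.max(2); print('\n'.join('%d '%r+''.join('#' if v<45 else '.' for v in g[r,212:282]) for r in range(180,215)))
```

```text
0 handle end [220.2 212.9] [219.8 207. ] [217.3 209.7] [216.9 203.8] rim c [262.9 194.2]
0.08 handle end [219.9 211.1] [220. 205.] [217.  207.8] [217.1 201.8] rim c [262.8 195.7]
-0.08 handle end [220.6 214.6] [219.7 209. ] [217.7 211.4] [216.8 205.8] rim c [262.9 192.7]
180 .....................##################...............................
181 .....................###################..............................
182 ......................###################..###........................
183 ......................###################...##........................
184 ........................##################.###........................
185 ........................######################........................
186 .........................#####################........................
187 .........................########..######################.............
188 .........................########..############..........###..........
189 ............................#####..#########...............##.........
190 ............................###############.................##........
191
[... 1096 characters left out ...]
.........................
206 ......#####################...........................................
207 ......##################..............................................
208 ......###############.................................................
209 .......###########....................................................
210 .......#######........................................................
211 ........###...........................................................
212 ......................................................................
213 ......................................................................
214 ......................................................................
```

Run:
```python
from h import *
Rl=np.array([[.9986,.0525,0],[-.0525,.9986,0],[0,0,1.]]); o=np.array([.5943,-.0264,.140])
d=env.get_image('side'); g=d['image'].max(2).astype(float)
def edges(c):
  v=g[:,c]; bg=140; r=[i for i in range(195,214) if v[i]<45]; a,b=r[0],r[-1]
  h=lambda i,j:(lambda t:i+(j-i)*t)((75-v[i])/(v[j]-v[i]))
  return h(a,a-1) if v[a-1]>75 else h(a-1,a-2), h(b,b+1) if v[b+1]>75 else h(b+1,b+2)
C=np.arange(221,237); Eo=np.array([edges(c) for c in C]); print('obs slopes top,bot',np.polyfit(C[1:13],Eo[1:13,0],1)[0],np.polyfit(C[3:],Eo[3:,1],1)[0])
for b in(-.08,0,.04,.08):
  Rb=cv2.Rodrigues(np.array([0,b,0.]))[0]
  f=lambda p: proj(d,o+Rl@(np.array([-.065,0,.01])+Rb@(np.array(p)-[-.065,0,.01])))
  sl=lambda y,z:(lambda p,q:(q[1]-p[1])/(q[0]-p[0]))(f((-.145,y,z)),f((-.1,y,z)))
  print(b,'pred top',sl(.009,.02),'bot',sl(-.009,0))
```

```text
obs slopes top,bot -0.3323634407668113 -0.293225288530729
-0.08 pred top -0.40347738586979054 bot -0.4142535914701316
0 pred top -0.326335540595866 bot -0.3380196488001495
0.04 pred top -0.287934033116735 bot -0.3000636457799459
0.08 pred top -0.2494799344140798 bot -0.262053612130191
```

```bash
python3 -c "
from rig import env
s=env.observe();print(s['time_s'],s['position'],s['gripper_force']);print(env.close_job())"
```

```text
25.25 [ 0.52808914 -0.0232449   0.16211708] 59.37662422657013
the job is handed in; nothing more can be done
None
```

I handed the job in at 25 s of the 64 s allowed, and no verdict came back: the short jar stands in cell0 and the tall jar in cell1, and the gripper is holding the lens by its handle, within about 1 mm of centre over the short jar's lid. The lens is at about 148 mm, matching my estimate of the pointer height (good to a few mm). It should be level, since the tool is vertical, but the camera checks were only rough: about 1° of tilt from the side view, with a weak wrist-camera fit suggesting up to 4.5°.

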